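# Open the coded spares case

## Robot

A 6-joint arm with a two-finger parallel gripper is mounted at the origin on a cart in front of the work surface, level with it; the furniture and walls round the work are solid. World frame = base frame: x ahead of the robot, y to its left, z up, the work surface at z = 0. Lengths are in m, angles in rad, forces in N, time in s.
With the tool pointing down it reaches from about 0.3 to 0.875 m from the base axis. Payload 4.2 kg.
Tool frame: the origin (TCP) lies at the very end of the fingers, on their centre line; the grasp point (between the pads) lies behind it (manip.grip_point_offset is the y of the grasp point in the tool frame, in m); y points along the fingers, x is the direction in which the jaws open and shut, and the axes are right-handed (so a half turn about y gives the same grasp; the last joint's range is limited). The gripper opens to 85 mm and grips with 20 to 120 N. Pads are 22 mm wide; open, the fingers measure 114 mm over their backs; the gripper's body (76 mm by 85 mm) begins 54 mm behind the grasp point. The pads swing forward as they close: fully open they stand 13 mm farther back than shut.
Start: joints at [1.119, 0.32, 1.565, -0, 1.257, -0.02], TCP at [0.241, 0.522, 0.231] pointing down, gripper open.
Joint ranges: [-3.11, 3.11], [-0.84, 2.01], [0.21, 2.61], [-1.34, 4.49], [0.05, 2.63], [-2.56, 2.56]. Speed limits (rad/s): [2.57, 2.57, 3.14, 3.14, 3.14, 3.14].

## Interface

Orientations are given as a unit quaternion [w, x, y, z].
In Python, from station import sensors, eyes, hand_in, manip gives the robot as it stands.
- The arm moves only by the shell command python3 -m jog 'ROWS'. ROWS is JSON, a list that holds one entry, the list of rows, each a list of 7 numbers: the shift along the tool's x, y, z in m, then the turn, a rotation vector about the tool's x, y, z in rad, then the closure in counts, from 0 (fully open) to 255 (shut). A call has 1 to 8 rows; each row is the pose to reach, as a shift and turn from the pose measured when the call began, along the tool's axes at that moment; what a row does not reach only later rows make up. A row lasts 1/8 s, in which the tool goes at most 62.5 mm and 10.7 degrees, less where a joint would pass 70% of its speed; a pose out of reach is approached as far as the arm can. A call with a gripper value outside its range is refused whole. The fingers move at their own pace and stop on an object; the grip force is fixed at half the most. Time passes only in rows, so rows that repeat a pose let the fingers close. It gives the time, the measured TCP pose, the force and the opening at its end, in the units of the state.
- sensors.get_state(): the state, without advancing time (a new reading comes with each control period).
- eyes.read_camera(name): name is "scene" or "top" or "wrist"; returns the picture (480x640x3 uint8, red, green, blue); there is no depth.
- eyes.camera_info(name): a dict with "K" (3x3 intrinsics, pixels), "k1" (the pictures are not rectified: a ray, as slopes to the right and down, at radius r is drawn at 1 + k1 r^2 times it, then the intrinsics apply), "T" (4x4, takes a point from camera to world coordinates). Camera axes: x right, y up, looking along -z (the intrinsics and any distortion apply to the point x, -y, -z); pixel columns grow to the right and rows downward; lengths in m; the calibration is good to about 2 mm. A picture is of the moment at which its call begins: read the wrist's pose just before it. camera_info takes no time and is no camera call; for the wrist camera it gives the pose at the moment of the call.
- hand_in(): hands the job in, once; it reports no verdict.
The state is a dict: "time_s": time; "joint_positions": joint angles; "qd": joint speeds; "joint_efforts": joint torques, N m; "position": TCP position; "tcp_rot": TCP orientation; "ft_force": force on the tool from outside, world axes, zero at the start; "ft_torque": the same for the moment, N m; "finger_gap": opening from 0.0 (shut) to 1.0 (fully open).
Only numpy, scipy, OpenCV 4.12 (cv2) and the standard library are available. Lean on these libraries where they do the work, as an engineer would, in place of code of your own. Each camera call takes 0.05 s, during which the arm holds its last target.

## Task

Open the coded spares case: set its three lever dials, left to right as seen from the robot, to 5, 2 and 4, counting the dots clockwise from the long bar (the bar is 0, the first dot 1). Then slide the steel bolt tab fully to the right so that the tray springs out all the way, leaving the dials on the code and the small loose things around the case where they are.

Things in the scene. Friction and masses are not known exactly. Their poses are not given: they have to be found in the camera images.
- case: the coded case: grey steel box fixed to the desk, 110 (x) x 330 (y) x 75 (z) mm, flat top deck; origin at the centre of its underside; -x is its front, towards the robot, +y its left end. On the deck, left to right: three dials, then the bolt tab. Round each dial: a long white bar (0) and seven dots (1 to 7, clockwise, 40 degrees apart); the wide space without marks faces the front
- dial_left_axis (a point): on the axis of the left dial at deck height (x = 0, y = 120, z = 75 mm of case). Black disc of radius 30 mm, top 7 mm above the deck; hub of radius 10 mm, to 33 mm above the deck; one lever from the hub outward, 10 mm thick, 7 to 32 mm above the deck, white line on top; push it round with a fingertip or pinch it
- dial_middle_axis (a point): on the axis of the middle dial at deck height (x = 0, y = 35, z = 75 mm of case). Black disc of radius 30 mm, top 7 mm above the deck; hub of radius 10 mm, to 33 mm above the deck; one lever from the hub outward, 10 mm thick, 7 to 32 mm above the deck, white line on top; push it round with a fingertip or pinch it
- dial_right_axis (a point): on the axis of the right dial at deck height (x = 0, y = -50, z = 75 mm of case). Black disc of radius 30 mm, top 7 mm above the deck; hub of radius 10 mm, to 33 mm above the deck; one lever from the hub outward, 10 mm thick, 7 to 32 mm above the deck, white line on top; push it round with a fingertip or pinch it
- dial_left (a joint): angle (rad) of the left dial: 0 with its lever at the long bar, growing clockwise seen from above, 0.698 (40 degrees) per mark, so mark k is at k x 0.698; stops lie just beyond 0 and 7. In the case's frame the lever points at 140 degrees minus this angle, counter-clockwise from +x. Light friction (2 N at the lever), no clicks, stays where left
- dial_middle (a joint): angle (rad) of the middle dial: 0 with its lever at the long bar, growing clockwise seen from above, 0.698 (40 degrees) per mark, so mark k is at k x 0.698; stops lie just beyond 0 and 7. In the case's frame the lever points at 140 degrees minus this angle, counter-clockwise from +x. Light friction (2 N at the lever), no clicks, stays where left
- dial_right (a joint): angle (rad) of the right dial: 0 with its lever at the long bar, growing clockwise seen from above, 0.698 (40 degrees) per mark, so mark k is at k x 0.698; stops lie just beyond 0 and 7. In the case's frame the lever points at 140 degrees minus this angle, counter-clockwise from +x. Light friction (2 N at the lever), no clicks, stays where left
- dial_left_tip (a point): the lever tip of the left dial, 32 mm from its axis and 19.5 mm above the deck
- dial_middle_tip (a point): the same point of the middle dial's lever
- dial_right_tip (a point): the same point of the right dial's lever
- bolt (a joint): travel (m) of the bolt: 0 locked (as it starts), 0.022 fully open; it slides towards the case's right end (-y of case). It takes about 2 N, stays where it is left, and is blocked after about 3 mm unless all three dials are within about 0.2 rad of the code. At about 0.015 it frees the tray
- bolt_tab (a point): centre of the bolt's upright steel tab, which starts at x = 0, y = -125 mm of case: 30 mm long across the travel (x), 10 mm thick along it (y), standing 1 to 26 mm above the deck
- tray (a joint): travel (m) of the tray: 0 shut and held by the bolt, 0.06 fully out; a spring of 1 to 4 N drives it out of the case's front (-x) when the bolt is open
- tray_front (a point): middle of the tray's outer face, an aluminium strip 166 x 32 mm low in the front of the case
- eraser: bystander: eraser block in a sleeve, 20 x 44 x 12 mm, lying behind the case; origin at the centre of its underside
- usb_stick: bystander: small memory stick, 16 x 49 x 8 mm, lying beside the right end of the case; origin at the centre of its underside
- battery_9v: bystander: block battery, 18 x 27 x 49 mm, standing beside the case's left end; origin at the centre of its underside

How it is judged:
On the way:
1. all three dials are on the code 5, 2, 4 while the bolt is still shut (value of joint dial_left between 3.231 and 3.751 rad and value of joint dial_middle between 1.136 and 1.656 rad and value of joint dial_right between 2.533 and 3.053 rad and value of joint bolt below 0.006 m), for 0.1 s.
At the end, for the whole second after the job is handed in: the left, middle and right dials stand at marks 5, 2 and 4 (each within 0.26 rad), the bolt is open (more than 18 of 22 mm) and the tray is out and at rest (more than 53 of 60 mm) (value of joint dial_left between 3.231 and 3.751 rad and value of joint dial_middle between 1.136 and 1.656 rad and value of joint dial_right between 2.533 and 3.053 rad and value of joint bolt above 0.018 m and value of joint tray above 0.053 m and velocity of joint tray below 0.01 m/s); the robot touches nothing.
It fails at once if the eraser is moved more than 25 mm (distance of eraser from where it was at the start of the episode above 0.025 m).
It fails at once if the memory stick is moved more than 25 mm (distance of usb_stick from where it was at the start of the episode above 0.025 m).
It fails at once if the battery is moved more than 25 mm (distance of battery_9v from where it was at the start of the episode above 0.025 m).
It also fails if it takes over 58 s, if anything falls off the work surface, if the arm or the gripper's body presses on something with over 40 N, if the wrist force passes 120 N, or if a joint passes its speed limit or range.

## Working session

There is one attempt and no reset: what is moved stays moved. The work goes in short steps, Python scripts to look and compute and a shell command to move; the robot and the scene stay as the last step left them, time stands still between calls to the robot, and variables do not carry over. Pictures are saved under pics/ and viewed, and the job is handed in when it is done.

```bash
ls; mkdir -p pics
python3 - <<'E'
from station import sensors, eyes, manip
import cv2
s=sensors.get_state();print(s)
print(manip.grip_point_offset)
for n in("scene","top","wrist"):
    print(n,eyes.camera_info(n))
    im=eyes.read_camera(n);cv2.imwrite(f"pics/{n}0.png",im[:,:,::-1])
E
```

```text
pics
{'time_s': 0.0, 'joint_positions': array([ 1.11895005e+00,  3.20281503e-01,  1.56568305e+00,  1.80446805e-05,
        1.25738935e+00, -1.99916239e-02]), 'qd': array([ 0.00148311,  0.00061881,  0.00033167,  0.0008843 ,  0.00082286,
       -0.00124965]), 'joint_efforts': array([ 5.78944764e-04, -4.15534616e+01, -2.34160513e+01,  9.75461973e-06,
        8.35368934e-03,  4.66215781e-06]), 'position': array([0.24045093, 0.52178451, 0.23048666]), 'tcp_rot': array([-0.59519653,  0.59583658,  0.3807264 , -0.3817948 ]), 'ft_force': array([ 0.20400476,  0.22141382, -0.20777122]), 'ft_torque': array([-0.0660763 , -0.07967252,  0.0259423 ]), 'finger_gap': 1.001774897304952}
-0.0187
scene {'K': array([[461.19960708,   0.        , 323.19648869],
       [  0.        , 461.19960708, 239.73433119],
       [  0.        ,   0.        ,   1.        ]]), 'k1': -0.11390346649272565, 'T': array([[-0.43888668,  0.49447362, -0.7502495 , -0.15792743],
       [-0.89846938, -0.23085626,  0.37344098,  0.63943298],
       [ 0.01145692,  0.83797448,  0.54558915,  0.54626413],
       [ 0.        ,  0.        ,
[... 219 characters left out ...]
93, 'T': array([[-0.00648046,  0.98679954, -0.16181678,  0.31561449],
       [-0.99979494, -0.00328923,  0.01998136,  0.30532121],
       [ 0.01918534,  0.16191308,  0.98661851,  1.12257603],
       [ 0.        ,  0.        ,  0.        ,  1.        ]])}
wrist {'K': array([[428.77320465,   0.        , 321.92636535],
       [  0.        , 428.77320465, 245.11347005],
       [  0.        ,   0.        ,   1.        ]]), 'k1': 0.012735266560776308, 'T': array([[ 0.41879123, -0.87477528, -0.24368446,  0.17899576],
       [ 0.90808192,  0.40311505,  0.11351426,  0.55157601],
       [-0.0010666 , -0.26882423,  0.96318866,  0.37312524],
       [ 0.        ,  0.        ,  0.        ,  1.        ]])}
```

View pics/top0.png

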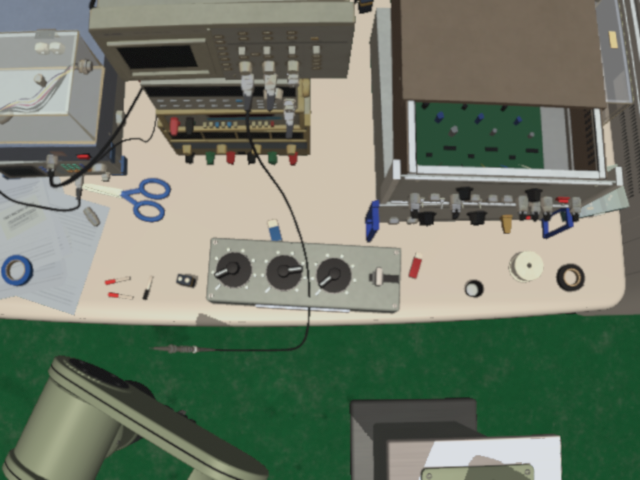

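View pics/scene0.png

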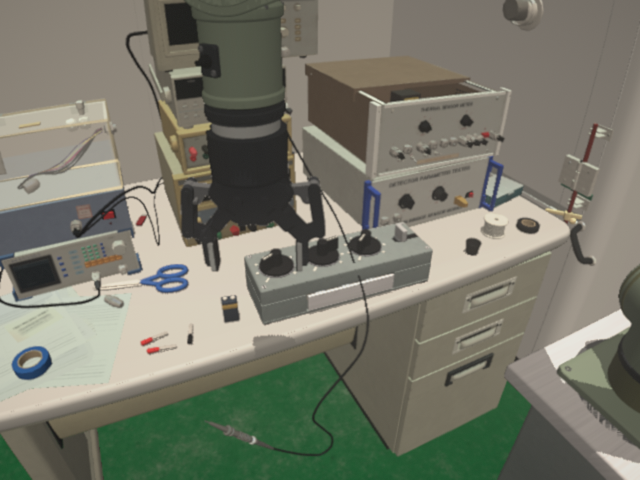

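View pics/wrist0.png

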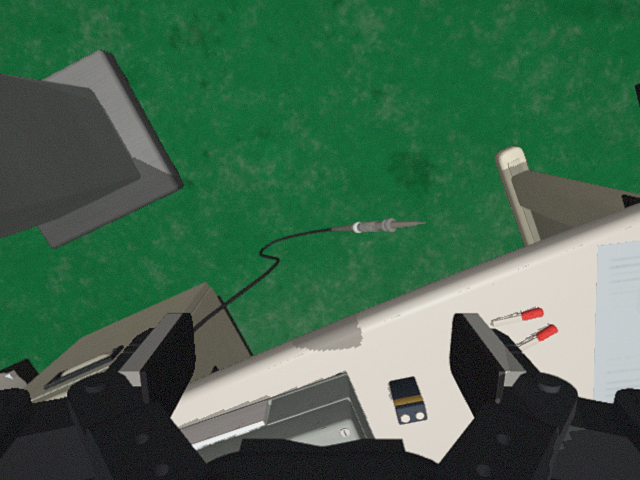

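The top view shows the case at u 208–400, v 238–310. Its dials are near (233,270), (284,271) and (333,275), and the tab is near (378,277). A cable hangs across the deck. I'll zoom in.

```bash
cat > h.py <<'E'
import numpy as np,cv2
from station import eyes
def ray(n,uv,info=None):
    I=info or eyes.camera_info(n);K=I["K"];k=I["k1"];T=I["T"]
    uv=np.atleast_2d(np.asarray(uv,float))
    p=cv2.undistortPoints(uv.reshape(-1,1,2),K,np.array([k,0,0,0,0.])).reshape(-1,2)
    d=np.c_[p[:,0],-p[:,1],-np.ones(len(p))]@T[:3,:3].T
    return T[:3,3],d
def plane(n,uv,z,info=None):
    o,d=ray(n,uv,info); return o+d*((z-o[2])/d[:,2])[:,None]
def proj(n,P,info=None):
    I=info or eyes.camera_info(n);T=I["T"];P=np.atleast_2d(P)
    c=(P-T[:3,3])@T[:3,:3];x=c[:,0]/-c[:,2];y=-c[:,1]/-c[:,2];f=1+I["k1"]*(x*x+y*y)
    K=I["K"];return np.c_[K[0,0]*x*f+K[0,2],K[1,1]*y*f+K[1,2]]
E
python3 - <<'E'
import cv2
im=cv2.imread("pics/top0.png")
c=im[225:325,195:435];cv2.imwrite("pics/topz.png",cv2.resize(c,None,fx=3.33,fy=3.33,interpolation=2)[:, :800])
c=im[235:300,205:365];cv2.imwrite("pics/topz2.png",cv2.resize(c,None,fx=5,fy=5,interpolation=2))
c=cv2.imread("pics/scene0.png")[215:335,235:445];cv2.imwrite("pics/scz.png",cv2.resize(c,None,fx=3.8,fy=3.8,interpolation=2))
E
```

```text
(no output)
```

View pics/topz.png

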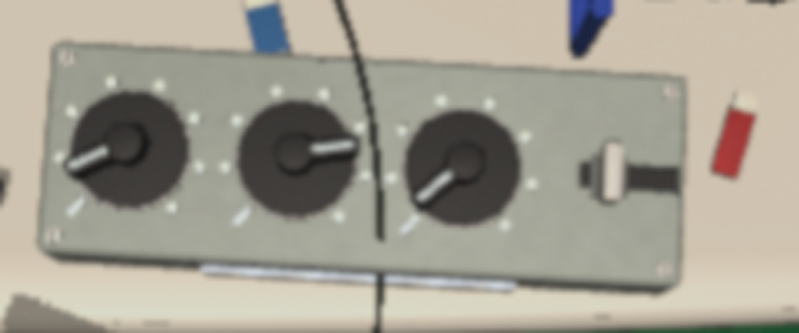

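View pics/topz2.png

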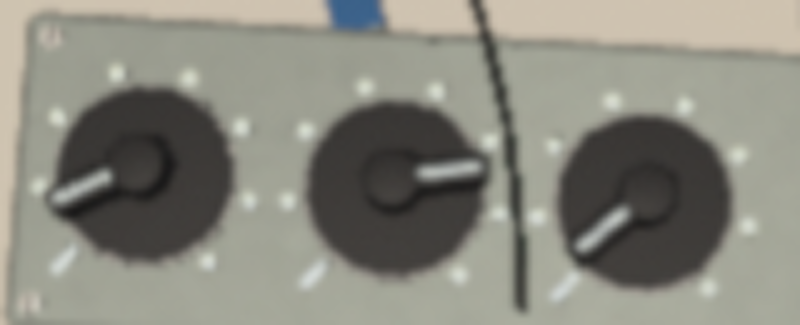

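View pics/scz.png

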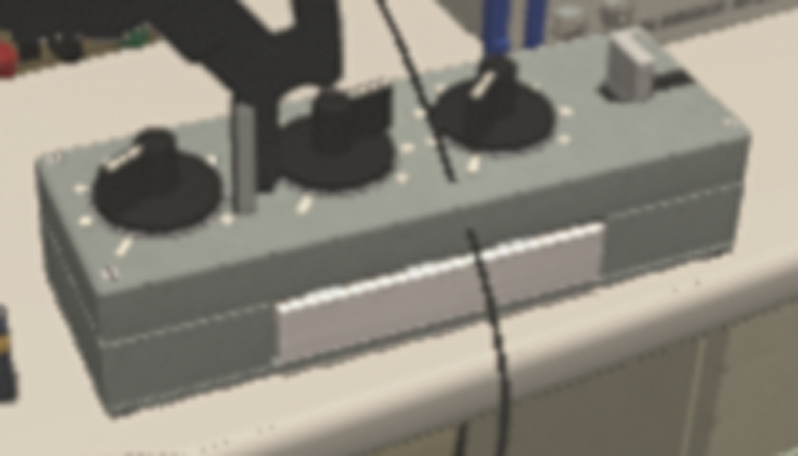

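Zoomed, the deck corners in topz are TL(55,42), TR(686,77), BR(680,290) and BL(38,255), and the disc centres are (130,150), (296,158) and (463,168). The left lever sits between 0 and 1, the middle between 5 and 6, and the right near 0. The cable runs through the steel, so it is only drawn.

Run:
```python
from h import *
f=240*3.33/799
S=lambda p,s,o:(np.array(p,float)+.5)/s-.5+o
cor=S([[55,42],[686,77],[680,290],[38,255]],3.33,[195,225])
P=plane("top",cor,.075);print("corners",P.round(4),np.linalg.norm(np.diff(P,axis=0),axis=1))
C=P.mean(0);u=(P[0]+P[3]-P[1]-P[2]);print("centre",C,"y-axis deg",np.degrees(np.arctan2(u[1],u[0])))
d=plane("top",S([[145,174],[396,187],[645,202]],5,[205,235]),.082);print(d,np.linalg.norm(np.diff(d,axis=0),axis=1))
yaw=np.arctan2(*(d[0]-d[2])[[1,0]])-np.pi/2;print("yaw",yaw)
ey=np.array([-np.sin(yaw),np.cos(yaw)]);ex=np.array([ey[1],-ey[0]])
print("case centre from dials",d[:,:2]-np.outer([.12,.035,-.05],ey))
# dots
for nm,px,z in [("bars",[[64,261],[313,275],[565,286]],.0755)]:
    q=plane("top",S(px,5,[205,235]),z);v=(q-d)[:,:2];print(np.degrees(np.arctan2(v@ey,v@ex)),np.linalg.norm(v,axis=1))
h=plane("top",S([[138,163],[391,180],[650,190]],5,[205,235]),.108);print("hub",h)
t=plane("top",S([[57,199],[480,167],[582,246]],5,[205,235]),.107);v=(t-d)[:,:2];a=np.degrees(np.arctan2(v@ey,v@ex));print("lever angs",a,np.linalg.norm(v,axis=1),"joint",np.radians((140-a)%360))
tab=plane("top",S([[612,170]],3.33,[195,225]),.101);print("tab",tab,(tab[0,:2]-d[1,:2])@ey+.035,(tab[0,:2]-d[1,:2])@ex)
```

```text
corners [[0.5055 0.4662 0.075 ]
 [0.4861 0.1403 0.075 ]
 [0.3762 0.1463 0.075 ]
 [0.3955 0.4727 0.075 ]] [0.32645979 0.11000529 0.327019  ]
centre [0.44083035 0.30636405 0.075     ] y-axis deg 86.60619343729118
[[0.44882254 0.42583357 0.082     ]
 [0.4441351  0.34085044 0.082     ]
 [0.43869375 0.25671132 0.082     ]] [0.08511231 0.08431489]
yaw -0.05981890595691608
case centre from dials [[0.44164856 0.30604821]
 [0.44204268 0.30591304]
 [0.44168291 0.30662189]]
[139.36285133 139.25809133 139.09938601] [0.04015148 0.04060085 0.0387928 ]
hub [[0.44915983 0.42519099 0.108     ]
 [0.44325345 0.34161442 0.108     ]
 [0.43959495 0.25623345 0.108     ]]
lever angs [117.07909874 -79.66274404 131.74643406] [0.02852694 0.02878168 0.02813111] joint [0.40004519 3.83383813 0.1440519 ]
tab [[0.43489745 0.18292957 0.101     ]] -0.12319066733592007 0.00021989547701344026
```

The measurements agree: case centre is (0.4417, 0.3062) and yaw is −0.060 rad. The bar check gives 139.3° against 140° and the pitch is 85 mm. Starting angles are left 0.40, middle 3.83, right 0.14. Next I'll work out the tool geometry, the j6 mapping and clearance to the blue handle.

```bash
cat >> h.py <<'E'
from station import sensors
from scipy.spatial.transform import Rotation as Ro
YAW=-.0598;C0=np.array([.4417,.3062])
EX=np.array([np.cos(YAW),np.sin(YAW)]);EY=np.array([-EX[1],EX[0]])
def W(x,y): return C0+x*EX+y*EY
DY=dict(L=.12,M=.035,R=-.05)
def R0():
    q=sensors.get_state()["tcp_rot"];return Ro.from_quat([q[1],q[2],q[3],q[0]])
def go(p,zyaw=None):
    """shift+rotvec to reach TCP p with tool z horizontal at world yaw, y down"""
    s=sensors.get_state();R=R0();sh=R.inv().apply(np.array(p)-s["position"])
    if zyaw is not None:
        z=np.array([np.cos(zyaw),np.sin(zyaw),0]);y=np.array([0,0,-1.]);x=np.cross(y,z)
        rv=(R.inv()*Ro.from_matrix(np.c_[x,y,z])).as_rotvec()
    else: rv=np.zeros(3)
    print("shift mm",(sh*1000).round(1),"rot",rv.round(3),"q",s["joint_positions"].round(2),"t",s["time_s"],"gap",round(s["finger_gap"],3),"F",s["ft_force"].round(1))
def dial(d,ang,r,z,flip=0):
    a=np.radians(ang)+YAW;p=W(0,DY[d])+r*np.array([np.cos(a),np.sin(a)])
    go([*p,z],a+np.pi*flip)
E
python3 - <<'E'
from h import *
print(R0().as_matrix().round(3))
for a in [("L",117),("L",-60),("M",-80),("M",60),("R",132),("R",-20)]:
    for f in (0,1): print(a,f,end=" ");dial(*a,.022,.088,f)
def tri(a,b):
    o1,d1=ray("top",a);o2,d2=ray("scene",b);A=np.c_[d1[0],-d2[0]];s=np.linalg.lstsq(A,o2-o1,rcond=None)[0];print(o1+d1[0]*s[0],o2+d2[0]*s[1])
tri([377,205],[372,186]);tri([370,238],[366,226])
E
```

```text
[[ 0.419 -0.001 -0.908]
 [ 0.908 -0.001  0.419]
 [-0.001 -1.     0.   ]]
('L', 117) 0 shift mm [  14.9  142.7 -213. ] rot [ 0.     0.728 -0.001] q [ 1.12  0.32  1.57 -0.    1.26 -0.02] t 0.15 gap 0.999 F [ 2.  -0.7 -1.1]
('L', 117) 1 shift mm [  14.9  142.7 -213. ] rot [-2.000e-03 -2.414e+00 -1.000e-03] q [ 1.12  0.32  1.57 -0.    1.26 -0.02] t 0.15 gap 0.999 F [ 2.  -0.7 -1.1]
('L', -60) 0 shift mm [ -13.5  142.7 -246.6] rot [-2.000e-03 -2.466e+00 -1.000e-03] q [ 1.12  0.32  1.57 -0.    1.26 -0.02] t 0.15 gap 0.999 F [ 2.  -0.7 -1.1]
('L', -60) 1 shift mm [ -13.5  142.7 -246.6] rot [ 0.     0.675 -0.001] q [ 1.12  0.32  1.57 -0.    1.26 -0.02] t 0.15 gap 0.999 F [ 2.  -0.7 -1.1]
('M', -80) 0 shift mm [ -97.7  142.8 -271.7] rot [-1.000e-03 -2.117e+00 -1.000e-03] q [ 1.12  0.32  1.57 -0.    1.26 -0.02] t 0.15 gap 0.999 F [ 2.  -0.7 -1.1]
('M', -80) 1 shift mm [ -97.7  142.8 -271.7] rot [ 1.000e-03  1.024e+00 -1.000e-03] q [ 1.12  0.32  1.57 -0.    1.26 -0.02] t 0.15 gap 0.999 F [ 2.  -0.7 -1.1]
('M', 60) 0 shift mm [ -57.2  142.8 -263.6] rot [ 1.000e-03  1.722e+00 -1.000e-03] q [ 1.12
[... 282 characters left out ...]
   0.466 -0.001] q [ 1.12  0.32  1.57 -0.    1.26 -0.02] t 0.15 gap 0.999 F [ 2.  -0.7 -1.1]
('R', 132) 1 shift mm [-148.2  142.9 -271.5] rot [-2.000e-03 -2.676e+00 -0.000e+00] q [ 1.12  0.32  1.57 -0.    1.26 -0.02] t 0.15 gap 0.999 F [ 2.  -0.7 -1.1]
('R', -20) 0 shift mm [-157.6  142.9 -313.2] rot [ 2.000e-03  3.119e+00 -0.000e+00] q [ 1.12  0.32  1.57 -0.    1.26 -0.02] t 0.15 gap 0.999 F [ 2.  -0.7 -1.1]
('R', -20) 1 shift mm [-157.6  142.9 -313.2] rot [-0.    -0.023 -0.001] q [ 1.12  0.32  1.57 -0.    1.26 -0.02] t 0.15 gap 0.999 F [ 2.  -0.7 -1.1]
[0.54759472 0.18664698 0.13456733] [0.54452347 0.18208579 0.13439408]
[0.50551908 0.1916357  0.06265946] [0.5159963  0.20783978 0.06279862]
```

The handle stands at x≥0.51 and below z 0.135, so it's clear. I'll start with the middle dial: flip=1 keeps j6 between about +0.6 and −1.9 while turning counter-clockwise. First I'll hover straddling its lever.

```bash
python3 -m jog '[[[-0.014,0.010,-0.039,0,0.146,0,165],[-0.028,0.020,-0.078,0,0.293,0,165],[-0.042,0.030,-0.116,0,0.439,0,165],[-0.056,0.040,-0.155,0,0.585,0,165],[-0.070,0.051,-0.194,0,0.731,0,165],[-0.084,0.061,-0.233,0,0.878,0,165],[-0.098,0.071,-0.272,0,1.024,0,165],[-0.098,0.071,-0.272,0,1.024,0,165]]]'
python3 - <<'E'
from h import *
dial("M",-80,.022,.090,1)
im=eyes.read_camera("wrist");cv2.imwrite("pics/w1.png",im[:,:,::-1])
E
```

```text
time_s: 1.15
position: [0.4475, 0.3169, 0.1587]
tcp_rot: [-0.705, 0.707, 0.039, -0.04]
ft_force: [-0.8, 0.9, 0.5]
finger_gap: 0.35
shift mm [-0.7 68.7  2.6] rot [ 0.003 -0.003 -0.003] q [ 0.6   0.34  1.73 -0.    1.07  0.49] t 1.15 gap 0.35 F [-0.8  0.9  0.5]
```

View pics/w1.png

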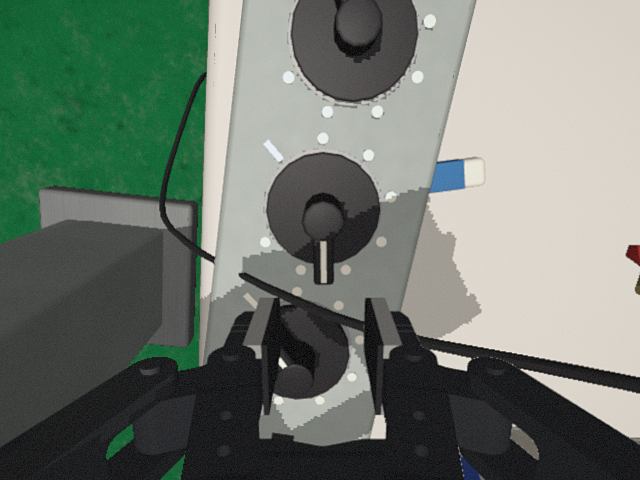

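The wrist view shows the middle hub at (323,220), its lever tip at (323,283), and the fingers centred on column 320. I'll check this against the top-view estimate.

Run:
```python
from h import *
h=plane("wrist",[[323,218],[323,281]],.108);print(h, W(0,.035))
v=(h[1]-h[0])[:2];print(np.degrees(np.arctan2(v@EY,v@EX)),np.linalg.norm(v))
d=plane("wrist",[[323,208]],.082);print(d)
```

```text
[[0.44440724 0.34609275 0.108     ]
 [0.44791769 0.31540509 0.108     ]] [0.44379175 0.34113744]
-80.04783750743279 0.030887799857308947
[[0.4444215  0.34583353 0.082     ]]
```

The 5 mm difference in y is partly residual arm motion between the picture and the pose reading, and it lies along the lever, so it does no harm. Descend and close to a loose straddle of about 15 mm.

```bash
python3 -m jog '[[[-0.0005,0.030,0.001,0,0,0,165],[-0.0005,0.060,0.0015,0,0,0,165],[-0.0005,0.068,0.0015,0,0,0,190],[-0.0005,0.068,0.0015,0,0,0,208],[-0.0005,0.068,0.0015,0,0,0,208],[-0.0005,0.068,0.0015,0,0,0,208]]]'
python3 - <<'E'
from h import *
dial("M",-80,.022,.090,1)
im=eyes.read_camera("scene");cv2.imwrite("pics/s1.png",cv2.resize(im[190:330,220:440,::-1],None,fx=3.6,fy=3.6))
E
```

```text
time_s: 1.95
position: [0.4464, 0.32, 0.0923]
tcp_rot: [-0.706, 0.706, 0.04, -0.04]
ft_force: [0.1, 0.3, 0.1]
finger_gap: 0.18
shift mm [-0.2  2.3 -0.7] rot [ 0.    -0.001 -0.   ] q [ 0.6   0.41  1.82 -0.    0.92  0.49] t 1.95 gap 0.18 F [0.1 0.3 0.1]
```

View pics/s1.png

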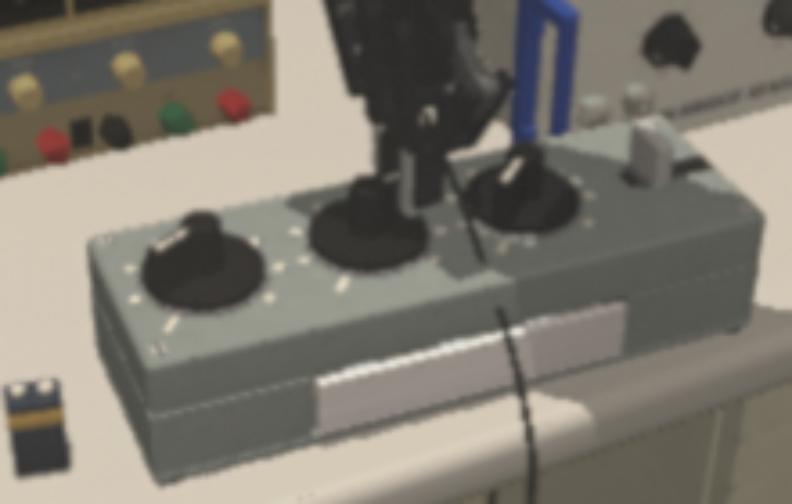

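The fingers straddle the middle lever at crop (420,180). Arc counter-clockwise in 10° steps.

```bash
python3 -m jog '[[[0.0038,0.002,0.0003,0,-0.1745,0,208],[0.0075,0.002,0.0013,0,-0.349,0,208],[0.011,0.002,0.0029,0,-0.5236,0,208],[0.0141,0.002,0.0051,0,-0.698,0,208],[0.0169,0.002,0.0079,0,-0.873,0,208],[0.0191,0.002,0.011,0,-1.047,0,208],[0.0207,0.002,0.0145,0,-1.222,0,208],[0.0217,0.002,0.0182,0,-1.396,0,208]]]'
python3 - <<'E'
from h import *
dial("M",0,.022,.090,1)
E
```

```text
time_s: 3.0
position: [0.4667, 0.3396, 0.0906]
tcp_rot: [-0.513, 0.514, 0.486, -0.486]
ft_force: [1.2, -2.3, 0.9]
finger_gap: 0.185
shift mm [0.2 0.6 0.9] rot [ 0.001  0.005 -0.002] q [ 0.61  0.44  1.75 -0.    0.94 -0.9 ] t 3.0 gap 0.185 F [ 1.2 -2.3  0.9]
```

Working, with a gentle 2 N reaction. Continue to +66°, which is 60° plus the slack lag.

```bash
python3 -m jog '[[[0.0038,0,0.001,0,-0.1745,0,208],[0.0075,0,0.002,0,-0.349,0,208],[0.011,0,0.0035,0,-0.5236,0,208],[0.0141,0,0.0058,0,-0.698,0,208],[0.0169,0,0.0087,0,-0.873,0,208],[0.0191,0,0.0118,0,-1.047,0,208],[0.0201,0,0.0138,0,-1.152,0,208],[0.0201,0,0.0138,0,-1.152,0,208]]]'
python3 - <<'E'
from h import *
dial("M",66,.022,.090,1)
im=eyes.read_camera("wrist");cv2.imwrite("pics/w2.png",im[:,:,::-1])
E
```

```text
time_s: 4.0
position: [0.4548, 0.3608, 0.0912]
tcp_rot: [-0.165, 0.167, 0.687, -0.687]
ft_force: [2.7, 0.8, -0.5]
finger_gap: 0.185
shift mm [0.7 1.2 0.5] rot [ 0.001  0.004 -0.003] q [ 0.65  0.45  1.75 -0.    0.94 -2.01] t 4.0 gap 0.185 F [ 2.7  0.8 -0.5]
```

View pics/w2.png

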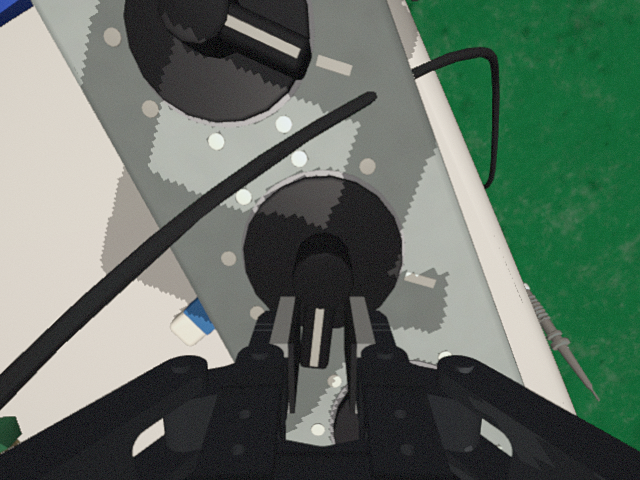

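The lever now points down-image between the pads, from the hub at (323,275) to the tip at (315,367). I'll measure its angle.

Run:
```python
from h import *
im=cv2.imread("pics/w2.png");cv2.imwrite("pics/w2z.png",cv2.resize(im[160:440,200:480],None,fx=2.1,fy=2.1))
a=plane("wrist",[[321,310],[316,365]],.107)[:,:2];v=a[1]-a[0];print(a,np.degrees(np.arctan2(v@EY,v@EX)))
v=a[1]-W(0,.035);print(np.degrees(np.arctan2(v@EY,v@EX)))
for k in range(8):
    t=np.radians(140-40*k);print(k,proj("wrist",[*W(.038*np.cos(t),.035+.038*np.sin(t)),.0755]).round())
```

```text
[[0.4502609  0.35164185]
 [0.46084277 0.36851402]] 61.33123027609358
61.51031154970504
0 [[417. 272.]]
1 [[376. 322.]]
2 [[314. 335.]]
3 [[255. 309.]]
4 [[225. 253.]]
5 [[241. 188.]]
6 [[299. 148.]]
7 [[370. 155.]]
```

View pics/w2z.png

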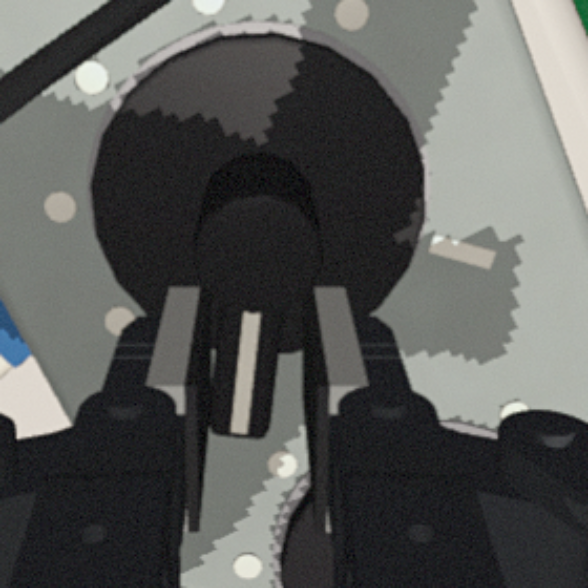

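The middle lever reads 61.4° against a target of 60°, within about 0.03 rad. Lift and go over the left dial, with the tool turned to 92° rather than 117° to keep j6 in range.

```bash
cat >> h.py <<'E'
def dial2(d,pos,ori,r,z,flip=0):
    a=np.radians(pos)+YAW;p=W(0,DY[d])+r*np.array([np.cos(a),np.sin(a)])
    go([*p,z],np.radians(ori)+YAW+np.pi*flip)
E
python3 -m jog '[[[0,-0.03,0,0,0,0,165],[0,-0.07,0,0,0,0,165],[0,-0.07,0,0,0,0,165]]]'
python3 - <<'E'
from h import *
dial2("L",117,92,.022,.16,1)
im=eyes.read_camera("wrist");cv2.imwrite("pics/w3.png",im[:,:,::-1])
E
```

```text
time_s: 4.42
position: [0.4558, 0.3619, 0.1646]
tcp_rot: [-0.165, 0.17, 0.689, -0.685]
ft_force: [1.3, -0.2, -0.4]
finger_gap: 0.352
shift mm [ 52.7   4.7 -67.6] rot [ 0.005 -0.452 -0.007] q [ 0.65  0.38  1.66 -0.    1.1  -2.01] t 4.425 gap 0.352 F [ 1.3 -0.2 -0.4]
```

```bash
python3 -m jog '[[[0.018,0.004,-0.022,0,-0.15,0,165],[0.035,0.004,-0.045,0,-0.30,0,165],[0.0525,0.004,-0.0675,0,-0.452,0,165],[0.0525,0.004,-0.0675,0,-0.452,0,165],[0.0525,0.004,-0.0675,0,-0.452,0,165]]]'
python3 - <<'E'
from h import *
I=eyes.camera_info("wrist")
im=eyes.read_camera("wrist");cv2.imwrite("pics/w4.png",im[:,:,::-1])
import pickle;pickle.dump(I,open("I.pkl","wb"))
dial2("L",117,92,.022,.090,1)
E
```

```text
time_s: 5.1
position: [0.4386, 0.4441, 0.1573]
tcp_rot: [0.008, -0.01, -0.707, 0.708]
ft_force: [0.2, 0.1, -0.2]
finger_gap: 0.351
shift mm [-1.  67.7 -2.3] rot [-0.001 -0.002 -0.003] q [ 0.77  0.45  1.56 -0.    1.14 -2.34] t 5.15 gap 0.351 F [ 0.2 -0.4 -0.5]
```

View pics/w4.png

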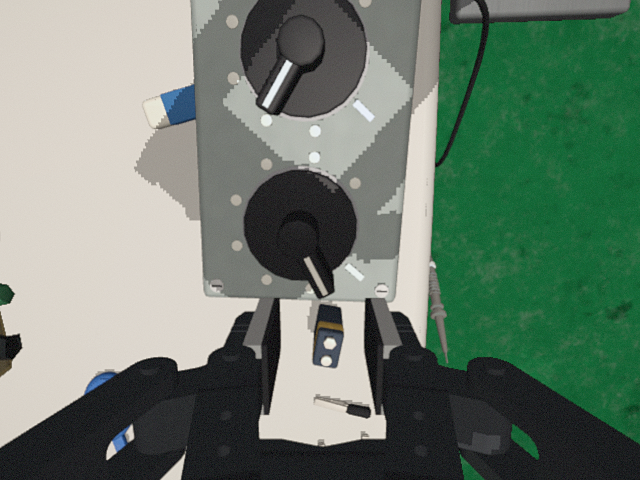

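The left hub shows at (297,236) with its tip at (322,292). The battery is at (327,340), below deck level and outside the arc. The middle lever points at dot 2.

Run:
```python
from h import *
import pickle;I=pickle.load(open("I.pkl","rb"))
a=plane("wrist",[[297,236],[320,292],[300,224]],.107,I)[:,:2]
a[2]=plane("wrist",[[300,224]],.082,I)[0,:2]
v=a[1]-a[0];print(a,W(0,.12),np.degrees(np.arctan2(v@EY,v@EX)),np.linalg.norm(v))
print("bat",plane("wrist",[[328,342]],.049,I))
print(W(.022*np.cos(np.radians(117)),.12+.022*np.sin(np.radians(117))))
```

```text
[[0.45023235 0.42608077]
 [0.44033365 0.45422362]
 [0.45011465 0.42606408]] [0.44887172 0.4259855 ] 112.80461857146577 0.02983293917159443
bat [[0.43713933 0.51234346 0.049     ]]
[0.4400733  0.44614952]
```

```bash
python3 -m jog '[[[-0.0025,0.030,-0.002,0,0,0,165],[-0.0025,0.060,-0.002,0,0,0,165],[-0.0025,0.069,-0.002,0,0,0,180],[-0.0025,0.069,-0.002,0,0,0,180],[-0.0025,0.069,-0.002,0,0,0,180]]]'
python3 - <<'E'
from h import *
dial2("L",85,92,.022,.090,1)
im=eyes.read_camera("wrist");cv2.imwrite("pics/w5.png",im[:,:,::-1])
E
```

```text
time_s: 5.78
position: [0.443, 0.4461, 0.0888]
tcp_rot: [-0.008, 0.012, 0.708, -0.707]
ft_force: [4.1, 3.7, -4.3]
finger_gap: 0.298
shift mm [-9.  -1.2 -1.9] rot [ 0.001 -0.004 -0.005] q [ 0.77  0.51  1.63 -0.    0.99 -2.34] t 5.775 gap 0.298 F [ 4.1  3.7 -4.3]
```

View pics/w5.png

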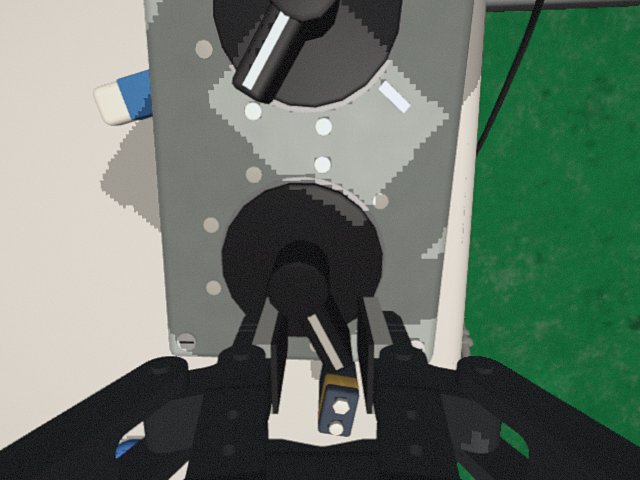

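The left lever lies between the pads, from (310,318) to (340,365). Push clockwise: translate first, then arc, and tighten the straddle once aligned.

```bash
python3 -m jog '[[[-0.003,-0.001,-0.001,0,0,0,180],[-0.0063,-0.001,-0.0019,0,0,0,180],[-0.0101,-0.001,-0.0016,0,0.1745,0,180],[-0.0138,-0.001,-0.0006,0,0.349,0,180],[-0.0173,-0.001,0.001,0,0.5236,0,190],[-0.0204,-0.001,0.0032,0,0.698,0,208],[-0.0232,-0.001,0.006,0,0.873,0,208],[-0.0254,-0.001,0.0091,0,1.047,0,208]]]'
python3 - <<'E'
from h import *
dial2("L",32,32,.022,.090,1)
im=eyes.read_camera("wrist");cv2.imwrite("pics/w6.png",im[:,:,::-1])
E
```

```text
time_s: 6.82
position: [0.4688, 0.4368, 0.0903]
tcp_rot: [-0.362, 0.366, 0.608, -0.604]
ft_force: [0.0, 2.7, -1.0]
finger_gap: 0.184
shift mm [0.  0.3 0.7] rot [ 0.007 -0.01  -0.001] q [ 0.73  0.53  1.6  -0.    1.   -1.33] t 6.825 gap 0.184 F [ 0.   2.7 -1. ]
```

View pics/w6.png

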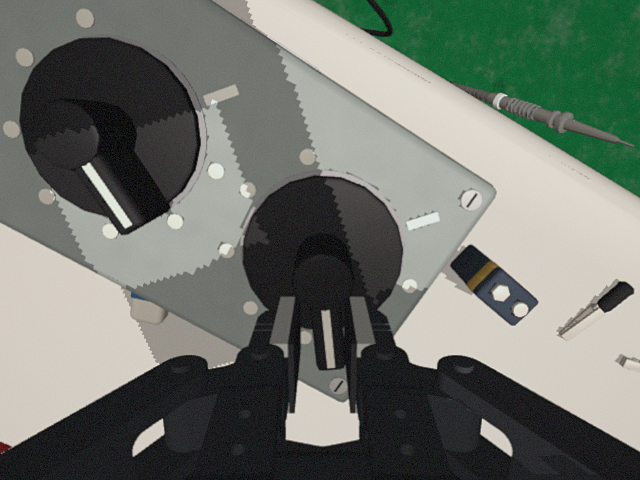

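The lever at (323,340) sits between the pads. Continue clockwise, 80° and then 18°.

```bash
python3 -m jog '[[[-0.0038,0,0.0008,0,0.1745,0,208],[-0.0075,0,0.0019,0,0.349,0,208],[-0.011,0,0.0035,0,0.5236,0,208],[-0.0141,0,0.0056,0,0.698,0,208],[-0.0169,0,0.0084,0,0.873,0,208],[-0.0191,0,0.0115,0,1.047,0,208],[-0.0207,0,0.015,0,1.222,0,208],[-0.0217,0,0.0187,0,1.396,0,208]]]'; python3 -m jog '[[[-0.0038,0,0.0003,0,0.1745,0,208],[-0.0068,0,0.0011,0,0.314,0,208],[-0.0068,0,0.0011,0,0.314,0,208]]]';python3 - <<'E'
from h import *
I=eyes.camera_info("wrist")
im=eyes.read_camera("wrist");cv2.imwrite("pics/w7.png",im[:,:,::-1])
import pickle;pickle.dump(I,open("I.pkl","wb"))
dial2("L",-66,-66,.022,.090,1)
E
```

```text
time_s: 7.88
position: [0.4632, 0.4085, 0.0906]
tcp_rot: [0.669, -0.669, -0.231, 0.225]
ft_force: [-0.1, 1.5, -0.9]
finger_gap: 0.188
time_s: 8.25
position: [0.4574, 0.4049, 0.091]
tcp_rot: [0.697, -0.696, -0.125, 0.118]
ft_force: [0.0, -0.2, 0.1]
finger_gap: 0.184
shift mm [-0.7  0.9  0.7] rot [ 0.    -0.012  0.009] q [ 0.71  0.49  1.68 -0.    0.97  0.36] t 8.3 gap 0.184 F [0.8 1.  1. ]
```

View pics/w7.png

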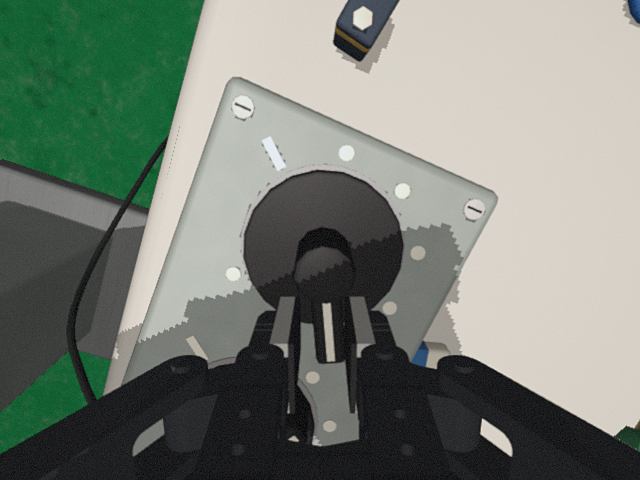

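```bash
python3 - <<'E'
from h import *
import pickle;I=pickle.load(open("I.pkl","rb"))
a=plane("wrist",[[325,306],[331,361]],.107,I)[:,:2]
for b in(a[0],W(0,.12)):
    v=a[1]-b;print(a,np.degrees(np.arctan2(v@EY,v@EX)))
E
python3 -m jog '[[[0,-0.03,0,0,0,0,165],[0,-0.07,0,0,0,0,165],[0,-0.07,0,0,0,0,165]]]'
python3 - <<'E'
from h import *
dial2("R",132,125,.022,.16,0)
E
```

```text
[[0.45432806 0.41824379]
 [0.46290555 0.40041506]] -60.88124996809652
[[0.45432806 0.41824379]
 [0.46290555 0.40041506]] -57.814405050317426
time_s: 8.68
position: [0.4584, 0.4057, 0.1644]
tcp_rot: [0.698, -0.695, -0.128, 0.118]
ft_force: [-0.5, 0.7, -0.3]
finger_gap: 0.353
shift mm [ -76.7    3.  -112.8] rot [ 0.    -0.202  0.016] q [ 0.71  0.42  1.59 -0.    1.12  0.36] t 8.675 gap 0.353 F [-0.5  0.7 -0.3]
```

The left dial reads about −59° against a target of −60°. Move over the right dial.

```bash
python3 -m jog '[[[-0.025,0.003,-0.037,0,-0.07,0.005,165],[-0.050,0.003,-0.075,0,-0.14,0.01,165],[-0.0767,0.003,-0.1128,0,-0.202,0.016,165],[-0.0767,0.003,-0.1128,0,-0.202,0.016,165],[-0.0767,0.003,-0.1128,0,-0.202,0.016,165]]]'
python3 - <<'E'
from h import *
I=eyes.camera_info("wrist")
im=eyes.read_camera("wrist");cv2.imwrite("pics/w8.png",im[:,:,::-1])
import pickle;pickle.dump(I,open("I.pkl","wb"))
dial2("R",132,125,.022,.090,0)
E
```

```text
time_s: 9.3
position: [0.4252, 0.2736, 0.1597]
tcp_rot: [0.68, -0.68, -0.192, 0.193]
ft_force: [-0.8, -0.0, 0.3]
finger_gap: 0.353
shift mm [-0.5 69.7 -0.3] rot [-0.     0.001 -0.   ] q [ 0.55  0.27  1.83  0.    1.04 -0.  ] t 9.35 gap 0.351 F [ 1.2  0.8 -0.8]
```

View pics/w8.png

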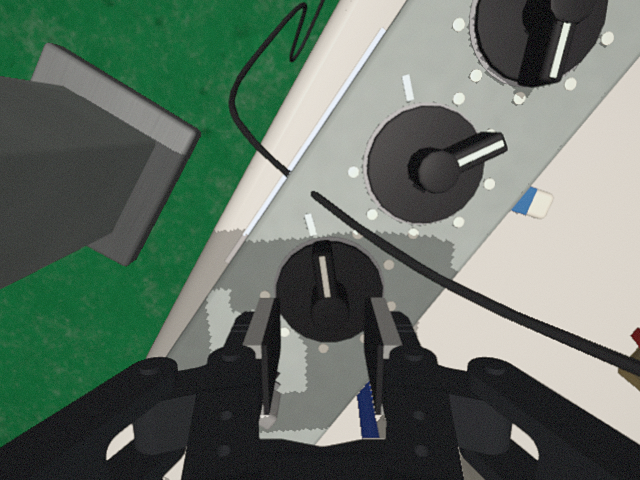

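Aligned. The right hub is at (328,310) and its tip at (321,245), between the fingers; the left lever points at dot 5 and the middle at dot 2. Descend, straddle and arc clockwise.

```bash
python3 -m jog '[[[-0.0005,0.030,-0.0003,0,0,0,165],[-0.0005,0.060,-0.0003,0,0,0,165],[-0.0005,0.0695,-0.0003,0,0,0,185],[-0.0005,0.0695,-0.0003,0,0,0,207],[-0.0005,0.0695,-0.0003,0,0,0,207],[-0.0005,0.0695,-0.0003,0,0,0,207]]]'
python3 - <<'E'
from h import *
dial2("R",132,125,.022,.090,0)
E
python3 -m jog '[[[0.0065,0.001,-0.0001,0,0.1745,0,207],[0.0102,0.001,-0.0011,0,0.349,0,207],[0.0137,0.001,-0.0027,0,0.5236,0,207],[0.0168,0.001,-0.0049,0,0.698,0,207],[0.0196,0.001,-0.0077,0,0.873,0,207],[0.0218,0.001,-0.0108,0,1.047,0,207],[0.0234,0.001,-0.0143,0,1.222,0,207],[0.0244,0.001,-0.018,0,1.396,0,207]]]'
python3 - <<'E'
from h import *
dial2("R",45,45,.022,.090,0)
im=eyes.read_camera("wrist");cv2.imwrite("pics/w9.png",im[:,:,::-1])
E
```

```text
time_s: 10.1
position: [0.4257, 0.274, 0.0912]
tcp_rot: [0.681, -0.68, -0.193, 0.192]
ft_force: [-0.5, -0.2, 0.1]
finger_gap: 0.189
shift mm [-0.8  1.2 -0.1] rot [-0.     0.001  0.002] q [ 0.55  0.35  1.92  0.    0.87 -0.  ] t 10.1 gap 0.189 F [-0.5 -0.2  0.1]
time_s: 11.1
position: [0.4561, 0.2722, 0.0911]
tcp_rot: [0.646, -0.643, 0.291, -0.292]
ft_force: [-0.9, 3.4, 0.9]
finger_gap: 0.19
shift mm [ 0.4  1.  -1.6] rot [-0.004 -0.005 -0.001] q [0.52 0.38 1.86 0.   0.89 1.36] t 11.1 gap 0.19 F [-0.9  3.4  0.9]
```

View pics/w9.png

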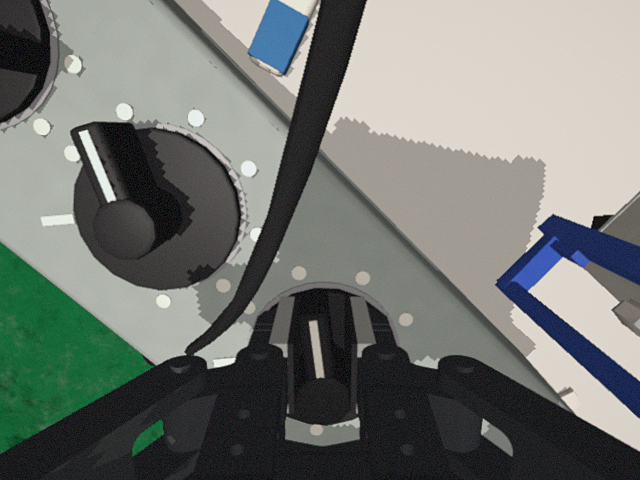

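The lever at (317,350) is following. Finish the arc, with slightly less tool turn to stay inside j6's range.

```bash
python3 -m jog '[[[0.0042,0.001,-0.0013,0,0.1745,0,207],[0.0079,0.001,-0.0028,0,0.349,0,207],[0.0114,0.001,-0.0045,0,0.5236,0,207],[0.0145,0.001,-0.0067,0,0.698,0,207],[0.0173,0.001,-0.0095,0,0.873,0,207],[0.0195,0.001,-0.0126,0,1.047,0,207],[0.0208,0.001,-0.0154,0,1.12,0,207],[0.0208,0.001,-0.0154,0,1.12,0,207]]]'
python3 - <<'E'
from h import *
I=eyes.camera_info("wrist")
im=eyes.read_camera("wrist");cv2.imwrite("pics/w10.png",im[:,:,::-1])
import pickle;pickle.dump(I,open("I.pkl","wb"))
dial2("R",-23,-19,.022,.090,0)
E
```

```text
time_s: 12.15
position: [0.4596, 0.2465, 0.0909]
tcp_rot: [0.393, -0.388, 0.589, -0.589]
ft_force: [0.7, 0.6, 0.4]
finger_gap: 0.19
shift mm [ 0.4  0.7 -0.9] rot [-0.003 -0.009 -0.006] q [0.47 0.37 1.89 0.   0.88 2.44] t 12.2 gap 0.186 F [1.3 1.7 0.5]
```

View pics/w10.png

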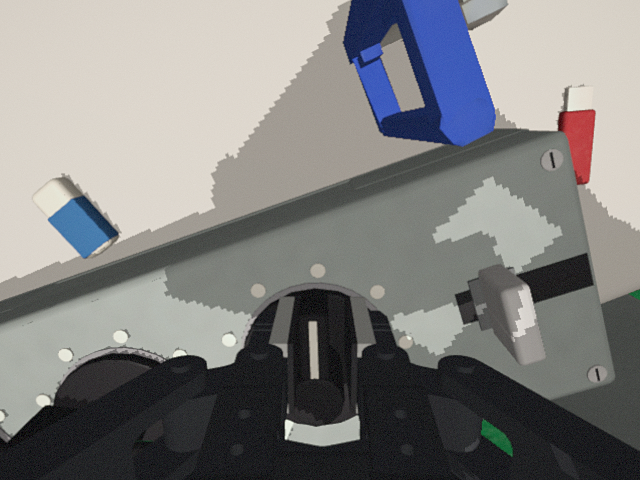

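The right lever runs from (314,380) to (313,320) and points at the dot at (318,270). Measure, lift straight up, and check all three dials.

```bash
python3 - <<'E'
from h import *
import pickle;I=pickle.load(open("I.pkl","rb"))
a=plane("wrist",[[314,378],[313,320]],.107,I)[:,:2]
for b in(a[0],W(0,-.05)):
    v=a[1]-b;print(a,np.degrees(np.arctan2(v@EY,v@EX)))
E
python3 -m jog '[[[0,-0.03,0,0,0,0,185],[0,-0.08,0,0,0,0,165],[0,-0.08,0,0,-0.17,0,165],[0,-0.08,0,0,-0.34,0,165],[0,-0.08,0,0,-0.34,0,165]]]'
python3 - <<'E'
from h import *
I=eyes.camera_info("wrist")
im=eyes.read_camera("wrist");cv2.imwrite("pics/w11.png",im[:,:,::-1])
import pickle;pickle.dump(I,open("I.pkl","wb"))
im=eyes.read_camera("top");cv2.imwrite("pics/t2.png",cv2.resize(im[225:325,195:435,::-1],None,fx=3.33,fy=3.33,interpolation=2))
im=eyes.read_camera("scene");cv2.imwrite("pics/s2.png",cv2.resize(im[190:330,220:440,::-1],None,fx=3.6,fy=3.6))
E
```

```text
[[0.44871957 0.25507038]
 [0.46830392 0.24701759]] -18.92543590665455
[[0.44871957 0.25507038]
 [0.46830392 0.24701759]] -13.970487284386506
time_s: 12.82
position: [0.4586, 0.246, 0.1708]
tcp_rot: [-0.487, 0.483, -0.515, 0.515]
ft_force: [0.3, -0.2, -0.0]
finger_gap: 0.354
```

View pics/w11.png

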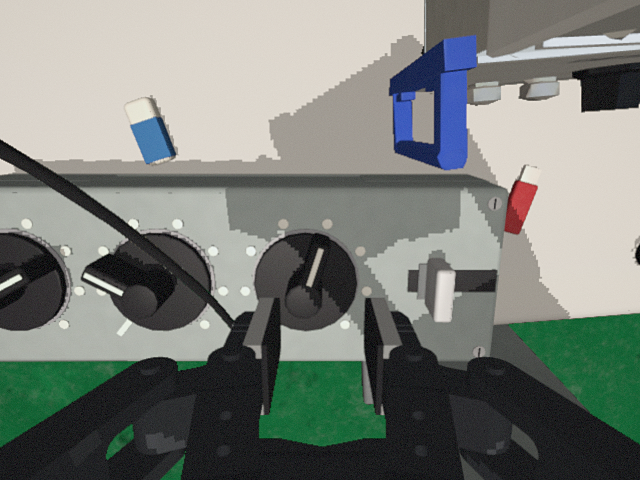

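View pics/t2.png

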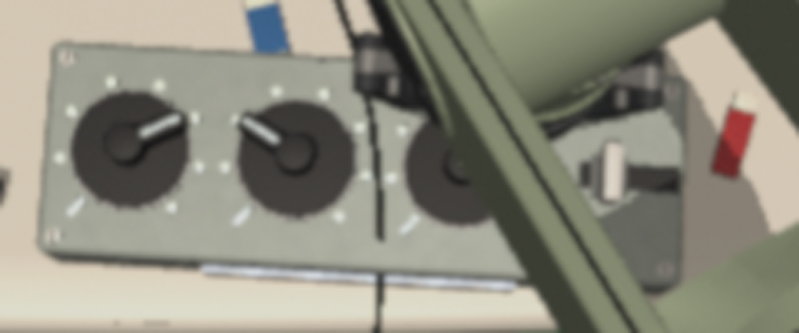

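View pics/s2.png

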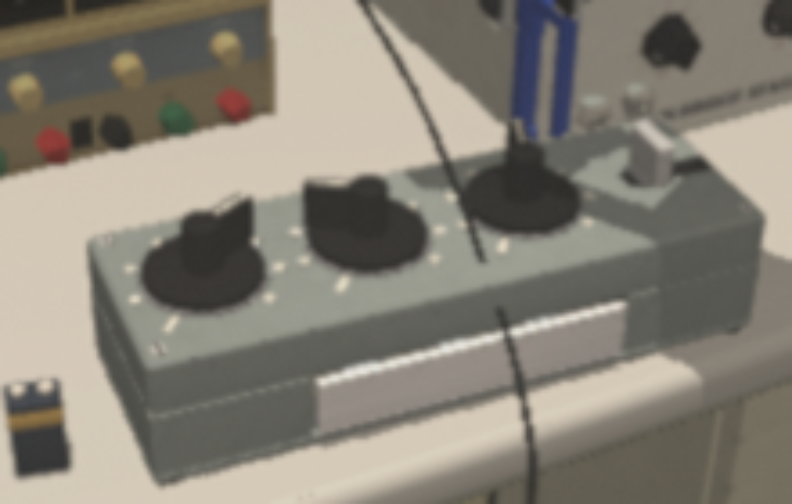

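All three look right. I'll measure them: left and middle from the top view, right from the wrist view (hub (303,300), tip (319,248)).

Run:
```python
from h import *
import pickle;I=pickle.load(open("I.pkl","rb"))
A=lambda a,b:np.degrees(np.arctan2((b-a)@EY,(b-a)@EX))
S=lambda p:(np.array(p,float)+.5)/3.33-.5+[195,225]
p=plane("top",S([[124,143],[180,118],[295,151],[243,121]]),.107)[:,:2]
print("L",A(p[0],p[1]),"M",A(p[2],p[3]))
for d,y,q in(("L",.12,p[1]),("M",.035,p[3])): print(d,A(W(0,y),q))
q=plane("wrist",[[303,300],[319,248],[310,284],[440,268]],.107,I)[:,:2]
print("R",A(q[0],q[1]),A(q[2],q[1]),q[0],W(0,-.05))
t=plane("wrist",[[444,296]],.101,I)[0,:2];print("tab",t,W(0,-.125))
# push start: TCP shut at y=-.088,x=0, jaw along case y ; tool z along +-x
print(W(0,-.085),W(0,-.15))
go([*W(0,-.09),.16],YAW); go([*W(0,-.09),.16],YAW+np.pi)
```

```text
L -62.38370562866244 M 63.144846049582334
L -62.91466804759055
M 61.972904197731275
R -16.631867906785118 -13.670744934959204 [0.44087111 0.25828686] [0.43871178 0.25628937]
tab [0.43628482 0.18386863] [0.43422945 0.18142344]
[0.43662003 0.22135194] [0.43273535 0.15646812]
shift mm [ 31.1  10.3 -20.7] rot [-0.004 -0.002 -0.004] q [0.47 0.28 1.79 0.   1.07 2.1 ] t 12.975 gap 0.353 F [-0.3 -0.1 -0.6]
shift mm [ 31.1  10.3 -20.7] rot [ 0.006  3.14  -0.007] q [0.47 0.28 1.79 0.   1.07 2.1 ] t 12.975 gap 0.353 F [-0.3 -0.1 -0.6]
```

The dials read: left −60±3°, middle 61±2°, right −17±3° (target −20°). All are within about 0.1 rad of the code. The tool axis already lies along the bolt travel, so I'll shut the fingers and go left of the tab.

```bash
python3 -m jog '[[[0.012,0.01,-0.012,0,0,0,255],[0.031,0.01,-0.0215,0,0,0,255],[0.031,0.01,-0.0215,0,0,0,255],[0.031,0.01,-0.0215,0,0,0,255],[0.031,0.045,-0.0215,0,0,0,255],[0.031,0.081,-0.0215,0,0,0,255],[0.031,0.081,-0.0215,0,0,0,255]]]'
python3 - <<'E'
from h import *
I=eyes.camera_info("wrist")
im=eyes.read_camera("wrist");cv2.imwrite("pics/w12.png",im[:,:,::-1])
go([*W(0,-.09),.088],YAW)
E
```

```text
time_s: 13.85
position: [0.4346, 0.2166, 0.0874]
tcp_rot: [0.485, -0.484, 0.516, -0.515]
ft_force: [-0.6, 0.3, 0.0]
finger_gap: -0.0
shift mm [0.7 1.  0.4] rot [-0.003 -0.002 -0.003] q [0.44 0.32 1.97 0.   0.85 2.07] t 13.9 gap -0.0 F [0.4 0.1 0.9]
```

View pics/w12.png

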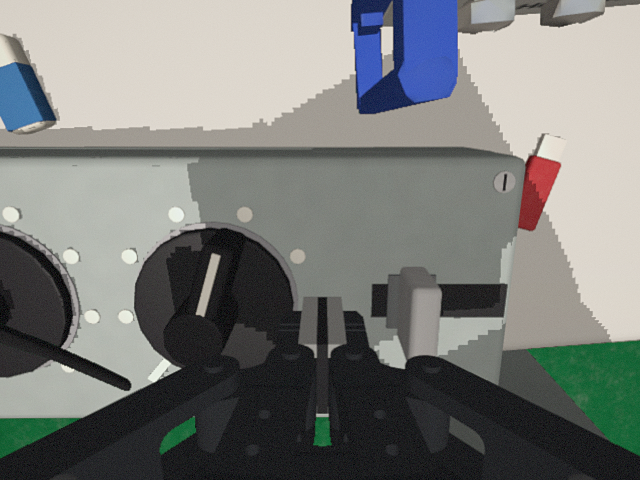

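The shut fingertips at columns 300–345 stand left of the tab, which spans columns 390–440. Push right in steps while watching the force.

```bash
python3 -m jog '[[[0.007,0,0,0,0,0,255],[0.014,0,0,0,0,0,255],[0.021,0,0,0,0,0,255],[0.026,0,0,0,0,0,255],[0.030,0,0,0,0,0,255],[0.030,0,0,0,0,0,255]]]'
python3 - <<'E'
from h import *
im=eyes.read_camera("wrist");cv2.imwrite("pics/w13.png",im[:,:,::-1])
s=sensors.get_state();print((s["position"][:2]-C0)@EY,s["ft_force"])
E
```

```text
time_s: 14.65
position: [0.4347, 0.187, 0.0894]
tcp_rot: [-0.486, 0.482, -0.515, 0.515]
ft_force: [1.2, 3.4, 1.4]
finger_gap: 0.0
-0.1193471193270859 [1.17398044 2.81268911 1.76616821]
```

View pics/w13.png

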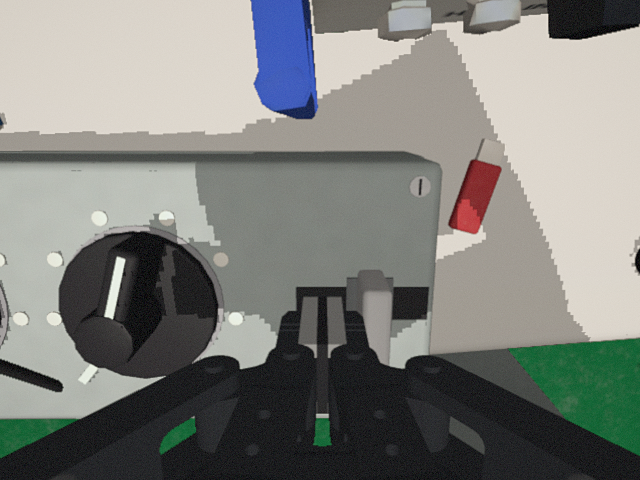

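The tab slides at about 3 N and is not blocked. Keep going.

```bash
python3 -m jog '[[[0.004,0,0,0,0,0,255],[0.008,0,0,0,0,0,255],[0.011,0,0,0,0,0,255],[0.011,0,0,0,0,0,255]]]'
python3 - <<'E'
from h import *
im=eyes.read_camera("wrist");cv2.imwrite("pics/w14.png",im[:,:,::-1])
im=eyes.read_camera("scene");cv2.imwrite("pics/s3.png",cv2.resize(im[190:330,220:440,::-1],None,fx=3.6,fy=3.6))
s=sensors.get_state();print((s["position"][:2]-C0)@EY,s["ft_force"])
E
```

```text
time_s: 15.2
position: [0.434, 0.1784, 0.0891]
tcp_rot: [0.487, -0.48, 0.517, -0.515]
ft_force: [0.0, 13.4, -0.1]
finger_gap: -0.0
-0.12802011244891595 [-0.57022822 11.85526    -1.0041719 ]
```

View pics/w14.png

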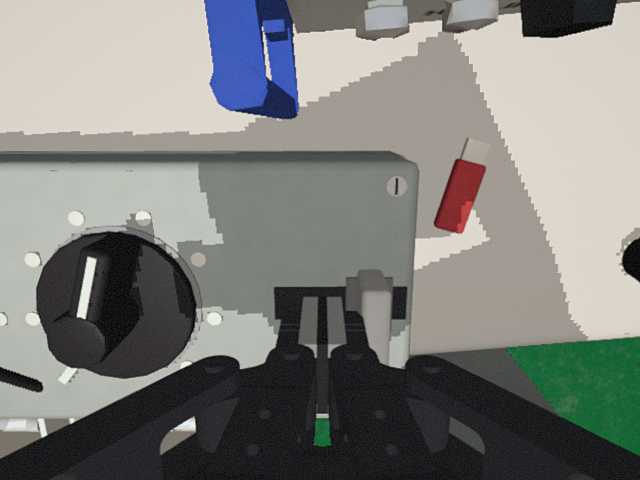

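View pics/s3.png

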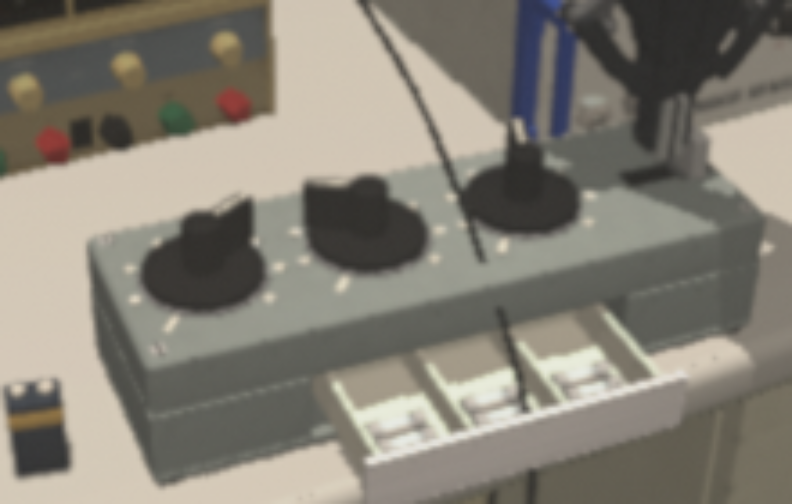

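The tray is out, and the 13 N suggests the bolt has reached its stop. I'll add a little more push to confirm, then back off and lift clear.

```bash
python3 -m jog '[[[0.004,0,0,0,0,0,255],[0.005,0,0,0,0,0,255],[0.005,0,0,0,0,0,255]]]'
python3 -m jog '[[[-0.012,0,0,0,0,0,255],[-0.012,-0.05,0,0,0,0,255],[-0.012,-0.11,0,0,0,0,255],[-0.012,-0.11,0,0,0,0,255],[-0.012,-0.11,0,0,0,0,255]]]'
python3 - <<'E'
from h import *
I=eyes.camera_info("wrist")
im=eyes.read_camera("wrist");cv2.imwrite("pics/w15.png",im[:,:,::-1])
import pickle;pickle.dump(I,open("I.pkl","wb"))
im=eyes.read_camera("scene");cv2.imwrite("pics/s4.png",im[:,:,::-1])
E
```

```text
time_s: 15.68
position: [0.4341, 0.1781, 0.0892]
tcp_rot: [0.488, -0.477, 0.52, -0.514]
ft_force: [-1.4, 21.9, -2.7]
finger_gap: -0.004
time_s: 16.3
position: [0.4333, 0.1874, 0.1985]
tcp_rot: [0.487, -0.477, 0.52, -0.514]
ft_force: [-1.1, 0.7, -0.8]
finger_gap: -0.001
```

View pics/w15.png

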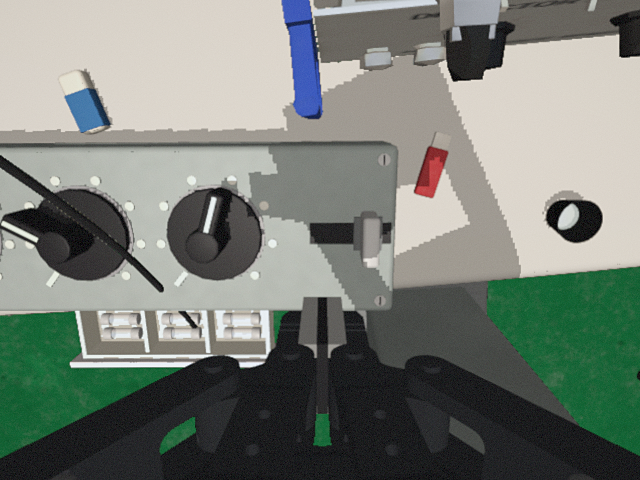

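View pics/s4.png

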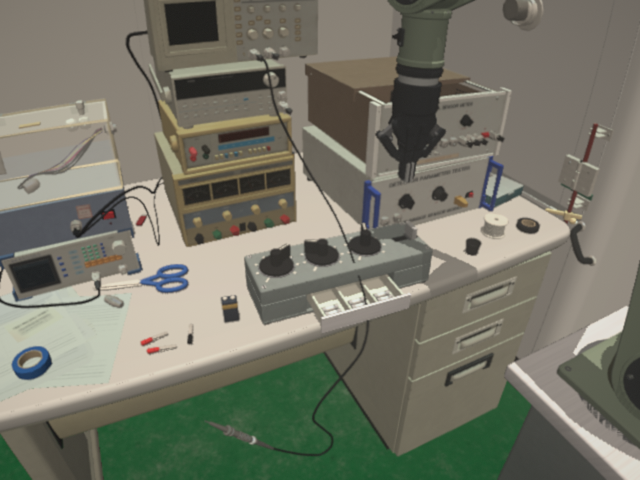

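The tab stopped firmly (22 N, no further motion), the tray is out, and the bystanders look undisturbed. Last numeric check.

Run:
```python
from h import *
import pickle;I=pickle.load(open("I.pkl","rb"))
L=lambda p:np.c_[(p[:,:2]-C0)@EX,(p[:,:2]-C0)@EY]
q=plane("wrist",[[372,261],[371,215]],.101,I);print("tab",L(q[:1]))
print("tray front",L(plane("wrist",[[170,362]],.040,I)),"case front -0.055")
A=lambda p:np.degrees(np.arctan2(p[1,1]-p[0,1],p[1,0]-p[0,0]))
print("R",A(L(plane("wrist",[[203,246],[213,197]],.107,I))),"M",A(L(plane("wrist",[[53,246],[5,221]],.107,I))))
s=sensors.get_state();print(s["position"],s["ft_force"].round(1))
```

```text
tab [[-0.0094594  -0.14559591]]
tray front [[-0.11229264  0.00627753]] case front -0.055
R -15.754252447071762 M 58.911556013126244
[0.43300071 0.18737107 0.19756945] [-0.5 -0.1  0.1]
```

```bash
python3 -c "
from station import hand_in
print(hand_in())"
```

```text
the job is handed in; nothing more can be done
None
```

The case is open and the job is handed in: the dials stand on 5, 2, 4, the bolt is at its right-hand stop and the tray has sprung out. `hand_in` gives no verdict. The arm finished at about 16 s of the 58 s allowed.

I turned each dial by straddling its lever loosely with the fingers and following the arc. Then I pushed the bolt tab right with the fingers shut and lifted the arm clear.

| Item | Last measured | Target |
|---|---|---|
| Left lever | −58° to −63°, depending on the view | −60° |
| Middle lever | 59° to 63° | 60° |
| Right lever | −14° to −19°, last view −16° | −20° (about 0.07 rad short in the last view, limit 0.26) |
| Bolt | about 21 mm from the view; 22 N of push moved it no further | over 18 of 22 mm |
| Tray | about 57 mm | over 53 of 60 mm |

- **Bystanders:** the eraser, memory stick and battery look undisturbed in the last pictures; I did not measure their positions.
- **Robot contact:** the arm is clear of everything, with about 0.5 N on the wrist.
- **Disagreement:** one early wrist-camera fix of the middle hub was 5 mm off the top-camera value. I put it down partly to the arm still settling. The error lay along the lever, so it had no effect.

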